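Switch on the stirrer under the conical flask

TASK

Two identical magnetic stirrers stand on the bench, both switched off. Switch on the one that carries the conical flask: press the raised end of its paddle rocker switch down until the rocker snaps over, and take the hand away. Leave the other stirrer switched off, and leave the conical flask standing where it is on its plate.

Things in the scene. Friction and masses are not known exactly. Their poses are not given: they have to be found in the camera images.
- rocker_a (a joint): Rocker switch of the stirrer that carries the conical flask: a black paddle, 74 mm long across the stirrer's width, 40 wide, that tips like a seesaw about its middle. In rad: 0 = off (its right end, seen from the stirrer's front, stands up), 0.50 = on (right end down). An over-centre mechanism holds it at either end; past the centre, 0.25, it snaps over by itself. About 6 N at the raised end starts it.
- press_a (a point): Point on the top face of that rocker's raised half, 22 mm from the pivot, midway across the width; it moves with the rocker, 69 mm above the bench when off (the pivot's top is at 62, the panel at 50). Pressed 8 mm straight down from there with a blunt fingertip, the rocker is past its centre. x axis: level, from the stirrer's front to its back; y axis: along the paddle to its left end; z: out of its face.
- rocker_b (a joint): The same switch on the other stirrer, which carries a small capped bottle (49 mm wide, 95 high). 0 = off, 0.50 = on; it must stay off. Both stirrers are fixed grey boxes, 126 mm wide, 230 deep, 50 high, with a white plate (top at 75) over the back part and the rocker on the low panel in front, 114 mm from the plate's centre.
- flask_center (a point): Centre, half-way up, of the conical flask with grey residue in it (64 mm across the foot, 102 high, loose, about 0.11 kg), which stands upright near the middle of its stirrer's plate. z axis up along the flask.
Mind the look-alikes: they are no part of the job. What is shaped like the part that bears flask_center but blue or pink is not meant.

How it is judged (in metres and radians):
At the end, for the whole second after the job is handed in: The rocker of the stirrer under the conical flask has snapped over to on (above 0.42 rad), the other stirrer's rocker is still off (below 0.08 rad), and the conical flask stands upright (within 10 degrees) within 20 mm of where it started (value of joint rocker_a above 0.42 rad and value of joint rocker_b below 0.08 rad and distance of flask_center from where it was at the start of the episode below 0.02 m and angle between flask_center's own z axis and vertical below 0.17 rad); the robot touches nothing.
It fails at once if the other stirrer is switched on, even for a moment (value of joint rocker_b above 0.25 rad).
It fails at once if the conical flask is knocked over (angle between flask_center's own z axis and vertical above 0.5 rad).
It also fails if it takes over 26 s, if anything falls off the work surface, if the arm or the gripper's body presses on something with over 40 N, if the wrist force passes 120 N, or if a joint passes its speed limit or range.

ROBOT

A 6-joint arm with a two-finger parallel gripper is mounted at the origin on a cart in front of the work surface, level with it; the furniture and walls round the work are solid. World frame = base frame: x ahead of the robot, y to its left, z up, the work surface at z = 0. Lengths are in m, angles in degrees, forces in N, time in s.
With the tool pointing down it reaches from about 0.25 to 0.8 m from the base axis. Payload 8.5 kg.
Tool frame: the origin (TCP) lies midway between the tips of the shut fingers; the grasp point (between the pads) lies 19 mm behind it; z points along the fingers, y is the line along which they close (so a half turn about z gives the same grasp; the last joint's range is limited). The gripper opens to 85 mm and grips with 20 to 120 N. Pads are 22 mm wide; open, the fingers measure 114 mm over their backs; the gripper's body (76 mm by 85 mm) begins 54 mm behind the grasp point. The pads swing forward as they close: fully open they stand 13 mm farther back than shut.
Start: joints at [70.875, 13.648, -0.773, 75.585, 0, 90], TCP at [0.172, 0.496, 0.231] pointing down, gripper open.
Joint ranges: [-152.45, 152.45], [-59.26, 108.67], [-65.41, 83.53], [-104.44, 129.93], [-82.83, 76.93], [-180, 180]. Speed limits (degrees/s): [127.2, 127.2, 159.86, 180, 180, 180].

INTERFACE

Orientations are given as a 3x3 rotation matrix whose columns are the frame's x, y, z axes.
In Python, from station import manip, grab_frame, get_calibration, order, recognise, silhouettes, landmark_of gives the robot as it stands.
- The arm moves only by the tool drive_tool, never from a script. Its argument "commands" is one flat list of numbers, 5 for each row, row after row: the shift along the tool's x, y, z in mm, then the turn about the tool's z in rad, then the gripper command: -1 is fully open, 1 is shut, values between are in proportion. In form: [x, y, z, yaw, claw, x, y, z, yaw, claw, ...]. A call has 1 to 5 rows; each row is the pose to reach, as a shift and turn from the pose commanded when the call began, along the tool's axes at that moment; what a row does not reach only later rows make up. A row lasts 1/8 s, in which the tool goes at most 62.5 mm and 10.7 degrees, less where a joint would pass 70% of its speed; a pose out of reach is approached as far as the arm can. A call with a gripper value outside its range is refused whole. The fingers move at their own pace and stop on an object; "newtons" is the grip in N (left out, the last holds). Time passes only in rows, so rows that repeat a pose let the fingers close. It gives the time, the measured TCP pose, the force, the opening and the grip force at its end, in the units of the state.
- manip.observe(): the state, without advancing time (a new reading comes with each control period).
- grab_frame(name): name is "scene" or "side" or "wrist"; returns (picture, depth): 384x512x3 uint8, red, green, blue; 384x512 float32, m along the optical axis (not along the pixel's ray), 0 where there is no reading.
- get_calibration(name): a dict with "intrinsics" (3x3 intrinsics, pixels), "R" (3x3) and "t" (3): a world point X has camera coordinates R X + t; the wrist camera has in their place "hand_eye" (4x4, takes a point from camera to tool coordinates, whose origin is the TCP and whose axes are the flange's). Camera axes: x right, y down, z forward; pixel columns grow to the right and rows downward; lengths in m; the calibration is good to about 2 mm. The wrist camera is an equidistant fisheye: a pixel r from the principal point sees the ray r / f radians off the axis. A picture is of the moment at which its call begins: read the wrist's pose just before it. get_calibration takes no time and is no camera call.
- order.sign_off(): hands the job in; it is judged then, once.
Trained networks look in the newest picture that a camera, given by its name, has taken for a name from the list of things; names that differ only in an ending like _2 or _b are one class to them, and where a whole thing is asked for, a point or a joint stands for the part that bears it (a point fixed in the world has none). Each returns a list of dicts, best first, with "p" (0 to 1); they miss things now and then, are a little off and sometimes report something else, mostly with a low value. They report only what shows in the picture. A call takes as long as a camera call. They do not tell look-alikes from the thing itself.
- recognise(thing, camera): "box" ([left, top, right, bottom] as shares, 0 to 1, of the picture: columns of its width, rows of its height, round what is visible of it).
- silhouettes(thing, camera): "pixels" (384x512 bool, what is visible of it) and "box" ([left, top, right, bottom] as shares, 0 to 1, of the picture: columns of its width, rows of its height, round what is visible of it).
- landmark_of(thing, camera): "at" ([column, row] as shares, 0 to 1, of the picture: columns of its width, rows of its height: a listed point, or the origin of a listed thing).
The state is a dict: "time_s": time; "q": joint angles; "joint_velocities": joint speeds; "effort": joint torques, N m; "eef_pos": TCP position; "eef_rot": TCP orientation; "force": force on the tool from outside, world axes, zero at the start; "wrist_torque": the same for the moment, N m; "finger_gap": opening from 0.0 (shut) to 1.0 (fully open); "grasp_force": force on a finger pad.
Only numpy, scipy, OpenCV 4.12 (cv2) and the standard library are available. Lean on these libraries where they do the work, as an engineer would, in place of code of your own. Each camera call takes 0.05 s, during which the arm holds its last target. There are 200 camera calls.

## Working session

There is one attempt and no reset: what is moved stays moved. The work goes in short steps, Python scripts to look and compute and a tool call to move; the robot and the scene stay as the last step left them, time stands still between calls to the robot, and variables do not carry over. Pictures are saved under pics/ and viewed, at most 10 in all, crops included, and the job is handed in when it is done.

Besides the shell and the picture viewer there is one more tool, called after "Emit:" as name(argument=value, ...), one argument or row to a line, values as JSON. drive_tool: Moves the arm, as the interface text tells. Its arguments: {"type":"object","properties":{"commands":{"type":"array"},"newtons":{"type":"number"}},"required":["commands"]}

```bash
mkdir -p pics; cat > h.py <<'E'
import numpy as np, cv2
from station import manip, grab_frame, get_calibration, order, recognise, silhouettes, landmark_of
def world(cam,u,v,d):
    c=get_calibration(cam);K=np.array(c["intrinsics"]);p=np.linalg.inv(K)@np.array([u,v,1.])*d
    return np.array(c["R"]).T@(p-np.array(c["t"]))
E
python3 - <<'E'
from h import *
s=manip.observe();print(s["time_s"],s["eef_pos"],s["eef_rot"],s["finger_gap"])
out=[]
for n in("scene","side"):
    im,d=grab_frame(n);np.savez(f"pics/{n}.npz",im=im,d=d)
    out.append(im)
    for t in("flask_center","press_a","rocker_a"):
        for r in landmark_of(t,n)[:4]:
            u,v=r["at"][0]*512,r["at"][1]*384
            D=d[int(v),int(u)]
            print(n,t,round(r["p"],2),round(u),round(v),world(n,u,v,D).round(3))
cv2.imwrite("pics/a.png",cv2.resize(np.hstack(out),(800,300))[:,:,::-1])
cv2.imwrite("pics/scene.png",cv2.resize(out[0],(800,600))[:,:,::-1])
E
```

```text
0.0 [0.17189052 0.49563936 0.23069056] [[-9.44795240e-01  3.27661061e-01 -4.29094614e-04]
 [ 3.27661341e-01  9.44794326e-01 -1.31436152e-03]
 [-2.52589353e-05 -1.38240023e-03 -9.99999044e-01]] 1.000186523145981
scene flask_center 0.86 267 139 [ 0.64  -0.233  0.145]
scene flask_center 0.73 230 190 [ 0.647 -0.095  0.066]
scene flask_center 0.55 287 138 [ 0.664 -0.359  0.064]
scene press_a 0.59 301 171 [ 0.551 -0.264  0.065]Traceback (most recent call last):
  File "<stdin>", line 8, in <module>
ValueError: it knows: flask_center, press
```

```bash
python3 - <<'E'
from h import *
for n in("scene","side"):
    im,d=grab_frame(n);np.savez(f"pics/{n}.npz",im=im,d=d)
    cv2.imwrite(f"pics/{n}.png",cv2.resize(im,(800,600))[:,:,::-1])
    for t in("flask_center","press_a"):
        for r in landmark_of(t,n)[:4]:
            u,v=r["at"][0]*512,r["at"][1]*384
            print(n,t,round(r["p"],2),round(u),round(v),world(n,u,v,d[int(v),int(u)]).round(3))
E
```

```text
scene flask_center 0.95 229 190 [ 0.648 -0.096  0.065]
scene flask_center 0.67 289 138 [ 0.661 -0.362  0.066]
scene flask_center 0.6 269 140 [ 0.635 -0.236  0.143]
scene press_a 0.67 302 172 [ 0.547 -0.262  0.066]
side flask_center 0.94 319 226 [ 0.653 -0.264  0.132]
side flask_center 0.77 347 284 [ 0.66  -0.385  0.076]
side flask_center 0.76 293 204 [ 0.661 -0.119  0.064]
side press_a 0.56 270 256 [ 0.544 -0.252  0.067]
```

View pics/scene.png

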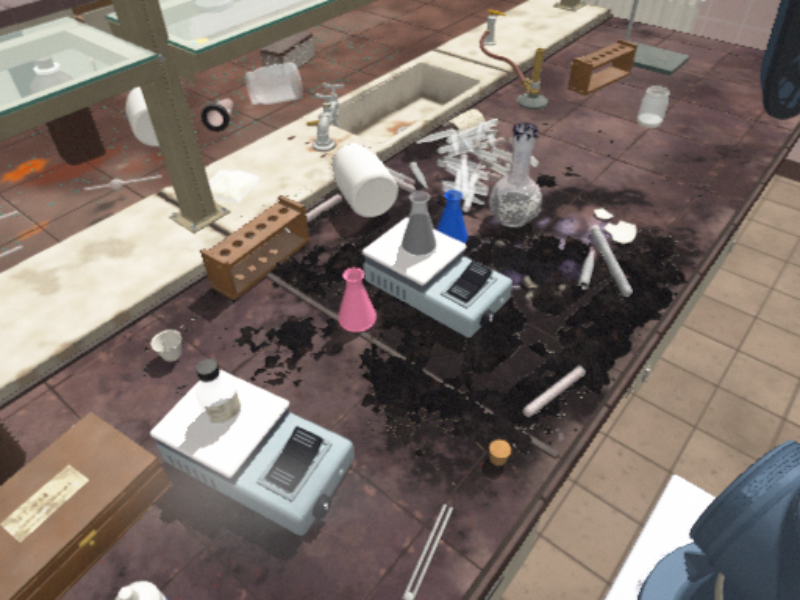

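View pics/side.png

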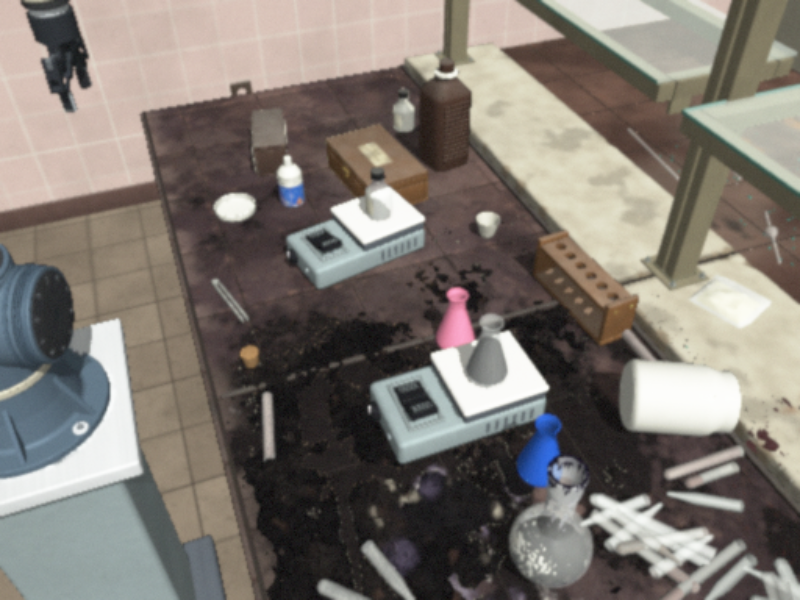

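The first picture shows three conical flasks in the 800-px scene view. Grey at (420,225) stands on the far stirrer's plate; pink at (357,300) and blue at (452,218) stand on the bench. Grey is the one meant. Its stirrer's rocker is at (470,283), and the other stirrer with the capped bottle has its rocker at (297,460). Next I'll fit the plate and rocker in 3D and confirm with a crop.

```bash
python3 - <<'E'
from h import *
for n,box in(("scene",(215,105,340,220)),("side",(225,190,365,300))):
    z=np.load(f"pics/{n}.npz");im,d=z["im"],z["d"];c=get_calibration(n)
    v,u=np.mgrid[0:384,0:512];K=np.array(c["intrinsics"])
    P=np.dstack([(u-K[0,2])/K[0,0]*d,(v-K[1,2])/K[1,1]*d,d]);W=(P-np.array(c["t"]))@np.array(c["R"])
    m=np.zeros(d.shape,bool);m[box[1]:box[3],box[0]:box[2]]=1;m&=d>0
    g=im.max(2)
    pl=m&(g>190)&(abs(W[...,2]-.075)<.012)
    rk=m&(g<60)&(W[...,2]>.045)&(W[...,2]<.085)&(W[...,0]<.62)&(W[...,0]>.48)
    for nm,k in(("plate",pl),("rocker",rk)):
        q=W[k];print(n,nm,k.sum(),np.median(q,0).round(3),cv2.minAreaRect((q[:,:2]*1000).astype(np.float32)))
    q=W[rk];A=np.c_[q[:,:2]-q[:,:2].mean(0),np.ones(len(q))];print("slope",np.linalg.lstsq(A,q[:,2],rcond=None)[0].round(3),q[:,2].min(),q[:,2].max())
    o=im.copy();o[rk]=[255,0,0];o[pl]=[0,255,0]
    a,b,e,f=box;cr=np.hstack([im[b:f,a:e],o[b:f,a:e]]);s=400/(e-a)
    cv2.imwrite(f"pics/crop_{n}.png",cv2.resize(cr,(800,int(s*(f-b))),interpolation=cv2.INTER_CUBIC)[:,:,::-1])
E
```

```text
scene plate 1060 [ 0.647 -0.225  0.073] ((672.9328002929688, -338.04302978515625), (343.559326171875, 380.2188415527344), 45.79629898071289)
scene rocker 242 [ 0.533 -0.241  0.06 ] ((542.1842651367188, -255.80926513671875), (55.503360748291016, 112.4200668334961), 19.92300796508789)
slope [-0.022 -0.223  0.06 ] 0.05017686408875745 0.07181956763164914
side plate 1820 [ 0.651 -0.266  0.075] ((652.0892944335938, -241.10848999023438), (303.03857421875, 132.09193420410156), 89.79536437988281)
side rocker 255 [ 0.534 -0.247  0.064] ((542.3544311523438, -228.47938537597656), (110.31678771972656, 53.947242736816406), 69.85568237304688)
slope [ 0.028 -0.217  0.065] 0.05420036982635986 0.07481583892390732
```

View pics/crop_scene.png

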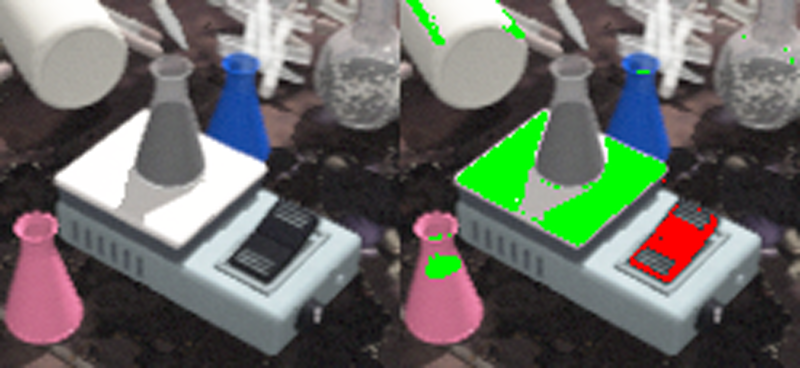

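The crop confirms it: the grey flask stands on this plate. The rocker (red) is tipped up at its far right end, towards -y, with a measured slope of -0.22. Next step is to clean up the fit using the largest component.

```bash
python3 - <<'E'
from h import *
for n,box in(("scene",(215,105,340,220)),("side",(225,190,365,300))):
    z=np.load(f"pics/{n}.npz");im,d=z["im"],z["d"];c=get_calibration(n)
    v,u=np.mgrid[0:384,0:512];K=np.array(c["intrinsics"])
    P=np.dstack([(u-K[0,2])/K[0,0]*d,(v-K[1,2])/K[1,1]*d,d]);W=(P-np.array(c["t"]))@np.array(c["R"])
    m=np.zeros(d.shape,bool);m[box[1]:box[3],box[0]:box[2]]=1;m&=d>0
    g=im.max(2)
    pl=m&(g>190)&(abs(W[...,2]-.075)<.012)
    rk=m&(g<80)&(W[...,2]>.045)&(W[...,2]<.085)&(W[...,0]<.60)&(W[...,0]>.48)
    for nm,k in(("plate",pl),("rocker",rk)):
        _,L,S,_=cv2.connectedComponentsWithStats(k.astype(np.uint8),connectivity=4)
        k=L==1+np.argmax(S[1:,4]);q=W[k];print(n,nm,k.sum(),np.median(q,0).round(3),cv2.minAreaRect((q[:,:2]*1000).astype(np.float32)))
s=manip.observe()
R=s["eef_rot"]
for r in (landmark_of("press_a","scene")+landmark_of("press_a","side"))[:3]:print(r["p"],r["at"])
t=np.array([.546,-.265,.13]);print(s["time_s"],R.T@(t-s["eef_pos"])*1000)
E
```

```text
scene plate 515 [ 0.605 -0.239  0.073] ((615.0596313476562, -239.65350341796875), (60.493228912353516, 124.18846130371094), 0.8084781765937805)
scene rocker 287 [ 0.533 -0.242  0.06 ] ((535.5968627929688, -252.9263916015625), (97.04084777832031, 40.38404083251953), 88.29993438720703)
side plate 1640 [ 0.64  -0.268  0.075] ((652.1302490234375, -239.65049743652344), (128.69549560546875, 132.12115478515625), 89.89414978027344)
side rocker 328 [ 0.535 -0.249  0.065] ((536.8767700195312, -243.48257446289062), (38.53221893310547, 72.0138168334961), 0.42256924510002136)
0.67 [0.5896, 0.4484]
0.56 [0.5268, 0.6669]
0.45 [-602.69706171 -596.36903946  101.36492665]
```

Plate centre comes out at (0.652, -0.240) with yaw ≈ 0, so the rocker pivot is at (0.537, -0.242), which matches the given 114 mm. The press point is therefore about (0.537, -0.264, 0.069). I'll close the gripper and go over high, turning so the finger line runs across the paddle.

Emit:
drive_tool(
  commands=[-590, -600, 0, 1.237, 1, -590, -600, 0, 1.237, 1, -590, -600, 0, 1.237, 1, -590, -600, 0, 1.237, 1, -590, -600, 0, 1.237, 1],
)

```text
time_s: 1.18
eef_pos: [0.3065, 0.212, 0.2316]
eef_rot: [[-0.29, 0.957, 0.001], [0.957, 0.29, 0.0], [0.0, 0.001, -1.0]]
force: [1.2, 0.0, -0.4]
finger_gap: 0.003
grasp_force: 0.0
```

Emit:
drive_tool(
  commands=[-522, 81, 0, 0.3, 1, -522, 81, 0, 0.3, 1, -522, 81, 0, 0.3, 1, -522, 81, 0, 0.3, 1, -522, 81, 0, 0.3, 1],
)

```text
time_s: 1.8
eef_pos: [0.4436, -0.0695, 0.2316]
eef_rot: [[0.001, 1.0, 0.001], [1.0, -0.001, -0.0], [-0.0, 0.001, -1.0]]
force: [0.8, 0.6, 0.4]
finger_gap: -0.004
grasp_force: 0.0
```

Emit:
drive_tool(
  commands=[-194, 92, 0, 0, 1, -194, 92, 0, 0, 1, -194, 92, 0, 0, 1, -194, 92, 0, 0, 1, -194, 92, 100, 0, 1],
)

```text
time_s: 2.42
eef_pos: [0.5387, -0.2652, 0.1715]
eef_rot: [[0.003, 1.0, 0.009], [1.0, -0.003, -0.005], [-0.004, 0.009, -1.0]]
force: [1.1, -0.9, -1.5]
finger_gap: -0.005
grasp_force: 0.0
```

Emit:
drive_tool(
  commands=[0, 0, 40, 0, 1, 0, 0, 40, 0, 1, 0, 0, 40, 0, 1],
)

```text
time_s: 2.8
eef_pos: [0.5356, -0.2616, 0.1305]
eef_rot: [[0.0, 1.0, 0.002], [1.0, -0.0, -0.001], [-0.001, 0.002, -1.0]]
force: [0.3, -0.8, -0.2]
finger_gap: -0.003
grasp_force: 0.0
```

```bash
python3 - <<'E'
from h import *
s=manip.observe();print(s["time_s"],s["eef_pos"],s["eef_rot"].round(3),s["force"])
a,_=grab_frame("scene");b,_=grab_frame("side");w,_=grab_frame("wrist")
o=np.hstack([cv2.resize(a[70:220,215:365],(400,400)),cv2.resize(b[170:310,225:365],(400,400))])
cv2.imwrite("pics/n1.png",o[:,:,::-1])
cv2.imwrite("pics/w1.png",cv2.resize(w,(800,600))[:,:,::-1])
E
```

```text
2.8 [ 0.53557665 -0.26162032  0.13049906] [[ 0.     1.     0.002]
 [ 1.    -0.    -0.001]
 [-0.001  0.002 -1.   ]] [ 0.33807519 -0.80015631 -0.15688632]
```

View pics/n1.png

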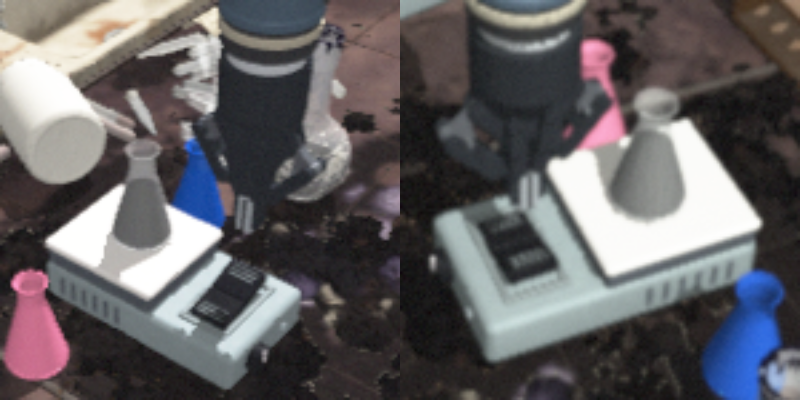

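View pics/w1.png

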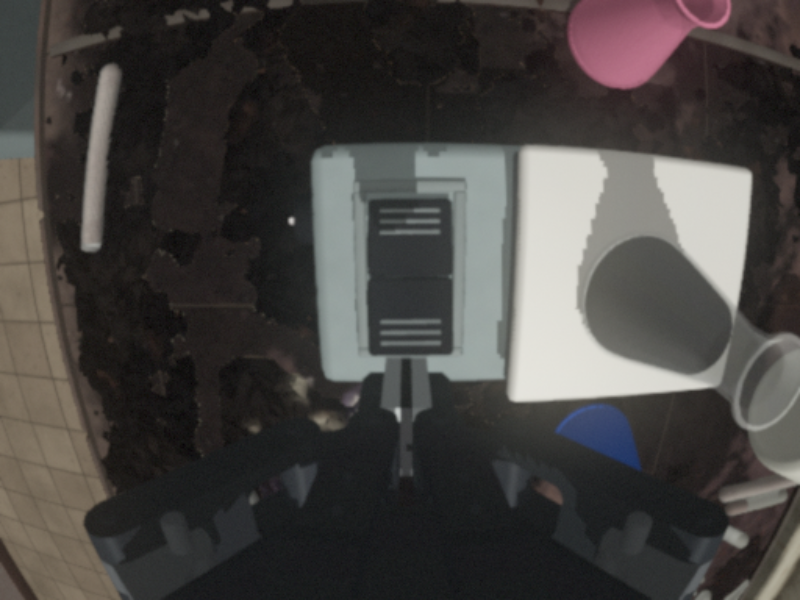

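The wrist view shows the shut fingertips at (405,365) just short of the rocker's raised end, centred across it. The pivot line is at (411,277) and the rocker ends are at rows 198 and 355. I'll project these to world coordinates to check the press point.

```bash
python3 - <<'E'
from h import *
s=manip.observe();c=get_calibration("wrist");K=np.array(c["intrinsics"]);H=np.array(c["hand_eye"]);R=np.array(s["eef_rot"]);p=np.array(s["eef_pos"])
for nm,u,v,z in(("pivot",411,277,.062),("raised end",411,355,.074),("low end",411,198,.054),("edgeL",369,310,.067),("edgeR",454,310,.067),("tip",406,365,.130)):
    x=np.array([(u*.64-K[0,2])/K[0,0],(v*.64-K[1,2])/K[1,1]]);r=np.linalg.norm(x)
    ray=np.r_[np.sin(r)*x/r,np.cos(r)]
    o=R@H[:3,3]+p;dr=R@H[:3,:3]@ray
    print(nm,(o+dr*(z-o[2])/dr[2]).round(4))
print(s["time_s"])
E
```

```text
pivot [ 0.5392 -0.24    0.062 ]
raised end [ 0.5391 -0.2743  0.074 ]
low end [ 0.5392 -0.2036  0.054 ]
edgeL [ 0.5195 -0.2546  0.067 ]
edgeR [ 0.5592 -0.2546  0.067 ]
tip [ 0.5365 -0.2544  0.13  ]
2.95
```

The pivot is at (0.539, -0.240), width 40 mm and half-lengths about 35 mm, all consistent with the given sizes. Pressing at y ≈ -0.263, first down to just above the rocker.

Emit:
drive_tool(
  commands=[-2, 3, 30, 0, 1, -2, 3, 56, 0, 1, -2, 3, 56, 0, 1],
)

```text
time_s: 3.32
eef_pos: [0.5374, -0.263, 0.0726]
eef_rot: [[0.0, 1.0, -0.001], [1.0, -0.0, 0.0], [0.0, -0.001, -1.0]]
force: [0.1, -0.4, 0.3]
finger_gap: 0.001
grasp_force: 0.0
```

Emit:
drive_tool(
  commands=[0, 0, 5, 0, 1, 0, 0, 8, 0, 1, 0, 0, 11, 0, 1, 0, 0, 14, 0, 1, 0, 0, 15, 0, 1],
)

```text
time_s: 3.95
eef_pos: [0.5381, -0.2633, 0.0587]
eef_rot: [[0.0, 1.0, 0.001], [1.0, -0.0, -0.0], [-0.0, 0.001, -1.0]]
force: [-2.7, 1.0, 16.4]
finger_gap: -0.003
grasp_force: 7.7
```

Emit:
drive_tool(
  commands=[0, 0, 1, 0, 1, 0, 0, 2, 0, 1, 0, 0, -20, 0, 1, 0, 0, -80, 0, 1, 0, 0, -80, 0, 1],
)

```text
time_s: 4.58
eef_pos: [0.54, -0.2643, 0.1421]
eef_rot: [[0.0, 1.0, 0.006], [1.0, -0.0, -0.003], [-0.003, 0.006, -1.0]]
force: [0.2, -0.3, -0.3]
finger_gap: -0.0
grasp_force: 0.0
```

```bash
python3 - <<'E'
from h import *
s=manip.observe();print(s["time_s"],s["eef_pos"],s["force"])
w,_=grab_frame("wrist");b,_=grab_frame("side")
o=np.hstack([cv2.resize(w[60:310,150:400],(400,400)),cv2.resize(b[170:310,225:365],(400,400))])
cv2.imwrite("pics/n2.png",o[:,:,::-1])
E
```

```text
4.575 [ 0.53998418 -0.26425189  0.14205188] [ 0.20419082 -0.27885645 -0.2515263 ]
```

View pics/n2.png

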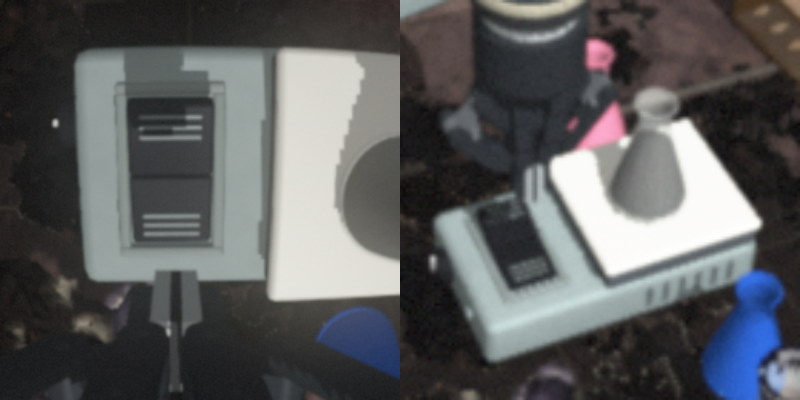

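The picture suggests the rocker has flipped: its right end at (530,270) is now low and the flask hasn't moved. I'll check the slope by depth as I retreat.

Emit:
drive_tool(
  commands=[0, 0, -60, 0, 1, 0, 0, -100, 0, 1, 0, 0, -100, 0, 1, 0, 0, -100, 0, 1],
)

```text
time_s: 5.18
eef_pos: [0.5372, -0.2629, 0.2359]
eef_rot: [[0.0, 1.0, -0.002], [1.0, -0.0, 0.001], [0.001, -0.002, -1.0]]
force: [-0.3, 0.1, -0.3]
finger_gap: 0.001
grasp_force: 0.0
```

```bash
python3 - <<'E'
from h import *
for n in("scene","side"):
    im,d=grab_frame(n);c=get_calibration(n);v,u=np.mgrid[0:384,0:512];K=np.array(c["intrinsics"])
    P=np.dstack([(u-K[0,2])/K[0,0]*d,(v-K[1,2])/K[1,1]*d,d]);W=(P-np.array(c["t"]))@np.array(c["R"])
    rk=(d>0)&(im.max(2)<80)&(W[...,2]>.045)&(W[...,2]<.085)&(abs(W[...,0]-.538)<.018)&(abs(W[...,1]+.241)<.034)
    q=W[rk];A=np.c_[q[:,:2]-[.538,-.241],np.ones(len(q))];print(n,len(q),np.linalg.lstsq(A,q[:,2],rcond=None)[0].round(3))
    for r in landmark_of("flask_center",n)[:3]:print(round(r["p"],2),(np.array(r["at"])*[512,384]).round())
s=manip.observe();print(s["time_s"],s["eef_pos"],s["force"])
E
```

```text
scene 124 [-0.008  0.252  0.061]
0.83 [287. 136.]
0.66 [268. 141.]
0.62 [229. 191.]
side 322 [0.006 0.225 0.063]
0.97 [346. 284.]
0.56 [312. 221.]
5.375 [ 0.53720579 -0.26301823  0.23624331] [0.11180847 0.89994968 0.11816412]
```

The slope has gone from -0.22 to about +0.24, so the rocker is on. The flask hasn't moved and the arm is clear.

```bash
python3 -c "
from h import *
print(order.sign_off())"
```

```text
the job is handed in; nothing more can be done
None
```

The stirrer under the grey conical flask is switched on (depth readings show its rocker snapped over), the flask is still standing in place, the arm never went near the other stirrer, and the job was handed in with the arm clear after about 5.4 s; no verdict was returned.

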